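Slide the specimen carrier home and clip it down

ROBOT

A 6-joint arm with a two-finger parallel gripper is mounted at the origin on the work surface. World frame = base frame: x ahead of the robot, y to its left, z up, the work surface at z = 0. Lengths are in m, angles in rad, forces in N, time in s.
With the tool pointing down it reaches from about 0.325 to 0.75 m from the base axis. Payload 7.6 kg.
Tool frame: the origin (TCP) lies midway between the tips of the shut fingers; the grasp point (between the pads) lies 19 mm behind it; y points along the fingers, z is the direction in which the jaws open and shut, and the axes are right-handed (so a half turn about y gives the same grasp; the last joint's range is limited). The gripper opens to 85 mm and grips with 20 to 120 N. Pads are 22 mm wide; open, the fingers measure 114 mm over their backs; the gripper's body (76 mm by 85 mm) begins 54 mm behind the grasp point. The pads swing forward as they close: fully open they stand 13 mm farther back than shut.
Start: joints at [-1.302, 0.052, 1.401, -0, 1.689, -0.07], TCP at [0.175, -0.495, 0.231] pointing down, gripper open.
Joint ranges: [-2.9, 2.9], [-0.91, 2.17], [0.12, 2.37], [-1.06, 4.2], [0.26, 2.73], [-2.93, 2.93]. Speed limits (rad/s): [2.57, 2.57, 3.01, 3.14, 3.14, 3.14].

INTERFACE

Orientations are given as a unit quaternion [x, y, z, w].
In Python, from bench import arm gives the robot as it stands.
- The arm moves only by the tool drive_tool, never from a script. Its argument "commands" is a list of rows, each an object with "jaw": the gripper's target within -1 to 1 (shut at 1, half-way at 0, fully open at -1); "travel": the shift along the world's x, y, z in m, a list of three; "dr": the turn, a rotation vector about the world's x, y, z in degrees, a list of three. In form: [{"jaw": jaw, "travel": [dx, dy, dz], "dr": [rx, ry, rz]}, ...]. A call has 1 to 10 rows; each row is the pose to reach, as a shift and turn from the pose commanded when the call began; what a row does not reach only later rows make up. A row lasts 1/10 s, in which the tool goes at most 50 mm and 8.59 degrees, less where a joint would pass 70% of its speed; a pose out of reach is approached as far as the arm can. A call with a gripper value outside its range is refused whole. The fingers move at their own pace and stop on an object; "newtons" is the grip in N (left out, the last holds). Time passes only in rows, so rows that repeat a pose let the fingers close. It gives the time, the measured TCP pose, the force and the opening at its end, in the units of the state.
- arm.observe(): the state, without advancing time (a new reading comes with each control period).
- arm.grab_frame(name): name is "side" or "top" or "wrist"; returns the picture (480x640x3 uint8, red, green, blue); there is no depth.
- arm.calibration(name): a dict with "K" (3x3 intrinsics, pixels), "view" (4x4, takes a point from world to camera coordinates). Camera axes: x right, y up, looking along -z (the intrinsics and any distortion apply to the point x, -y, -z); pixel columns grow to the right and rows downward; lengths in m; the calibration is good to about 2 mm. A picture is of the moment at which its call begins: read the wrist's pose just before it. calibration takes no time and is no camera call; for the wrist camera it gives the pose at the moment of the call.
- arm.job_done(): hands the job in, once; it reports no verdict.
Trained networks look in the newest picture that a camera, given by its name, has taken for a name from the list of things; names that differ only in an ending like _2 or _b are one class to them, and where a whole thing is asked for, a point or a joint stands for the part that bears it (a point fixed in the world has none). Each returns a list of dicts, best first, with "conf" (0 to 1); they miss things now and then, are a little off and sometimes report something else, mostly with a low value. They report only what shows in the picture. A call takes as long as a camera call. They do not tell look-alikes from the thing itself.
- arm.find_in(camera, label): "location" ([column, row] in pixels, amid what is visible of it).
- arm.spot_point(camera, label): "location" ([column, row] in pixels: a listed point, or the origin of a listed thing).
The state is a dict: "time": time; "joint_pos": joint angles; "qvel": joint speeds; "effort": joint torques, N m; "ee_pos": TCP position; "ee_rot": TCP orientation; "ft_force": force on the tool from outside, world axes, zero at the start; "torque": the same for the moment, N m; "grip_width": finger opening in m.
Only numpy, scipy, OpenCV 4.12 (cv2) and the standard library are available. Lean on these libraries where they do the work, as an engineer would, in place of code of your own. Each camera call takes 0.05 s, during which the arm holds its last target. There are 200 camera calls.

TASK

With a fingertip, push the flat specimen carrier along its rails, towards the end with the cross-bar stop, until it drops into its locating notches, and then push the hold-down clip by its upright pin so that it swings right across over the seated carrier. Only push: the carrier must never be lifted off or tipped on its rails, and the little bottles, boxes and tools around it must be left where they are. Finish with the hand clear.

Things in the scene. Friction and masses are not known exactly. Their poses are not given: they have to be found in the camera images.
- track: Fixed white base plate 420x170x12 mm with two rails (y=+-29.5 to 47.5 mm, tops at z=32 mm) and dark guide strips outside them (8 mm thick, tops z=41). Between the rails: open down to the plate. Origin: centre of underside, on the bench. x: along the rails, the way to push, within 20 deg of the robot's right; z up. Rails: x=-200 to a cross-bar stop at x=175 (top z=48).
- carrier: Loose aluminium plate 130 (along rails, x) x92x8 mm, 0.28-0.56 kg, on four feet 7 mm high; side play 1.5 mm. Origin: centre of the plate's underside (feet excluded), axes as the track's; z=39 mm while sliding, 32 when dropped home (top face z=40, just below the guide tops). Starts 130-210 mm short of home; slides at 0.5-3 N. Brass mount, 36 mm across, top 26 mm above origin, fixed at x=+32.
- clip (a joint): Swing (rad) of the steel hold-down clip about an upright pivot. 0: bar folded back along track -x, outside the guide; growing: free end swings in over the rails (to track -y, then +x); 1.57: straight across; stop 1.6. Bar 12 mm wide, z=43-49 mm: passes over the dropped carrier, strikes a raised one. Starts 0-0.2, stays where left, needs under 1 N at the pin.
- clip_pin (a point): Centre of the top of the clip's upright round pin (12 mm diameter, 36 mm tall, z=49 to 85 mm) at its free end, 50 mm from the pivot. Push the pin's side.
- vial_a: Bystander, loose beside the track, to be left alone: amber glass vial, 25 mm across, 56 mm tall. Origin: centre of its underside.
- vial_b: Bystander, loose beside the track, to be left alone: amber glass vial, 25 mm across, 56 mm tall. Origin: centre of its underside.
- vial_c: Bystander, loose beside the track, to be left alone: clear glass vial with white cap, 28 mm across, 50 mm tall. Origin: centre of its underside.
- box_a: Bystander, loose beside the track, to be left alone: clear plastic specimen box 60 x 60 x 20 mm. Origin: centre of its underside.
- box_b: Bystander, loose beside the track, to be left alone: clear plastic specimen box 60 x 60 x 20 mm. Origin: centre of its underside.
- spare_mount: Bystander, loose beside the track, to be left alone: spare round brass mount, 36 mm across, 18 mm tall. Origin: centre of its underside.
- tweezers: Bystander, loose beside the track, to be left alone: steel tweezers 110 mm long, 6 mm high, lying flat. Origin: centre of its underside.
- home (a point): Where the carrier's origin lies once home (track x=90, y=0, z=32 mm), 2 mm play either way. There its feet fall 7 mm into notches in the rails: centred at track x=40 (18 mm long) and x=135 (34 mm long). It then stops dead against further pushing. Pushed too fast it may skip over, to the stop 20 mm farther on: keep to 30 mm/s or less near home.
- push_lip (a point): Point on the carrier's flat rear face, the place to push: carrier x=-65, y=0, 15 mm above its origin. The upright lip here is 56 mm wide, 6 mm thick, its top 22 mm above the origin; below it the face goes on down to the plate's underside.
- clip_pivot (a point): Clip pivot axis, at the top of the bar: track x=70, y=68, z=49 mm.
Things that resemble listed ones, but are neither listed nor needed, are in the scene too. What is meant by the carrier is not red, and is the smaller of those in its own colour.

How it is judged:
By the outcome, as a careful person would: the job done as asked, in the order asked, and still so for the second after the job is handed in, with the robot touching nothing.
It also fails if it takes over 48 s, if anything falls off the work surface, if the arm or the gripper's body presses on something with over 40 N, if the wrist force passes 120 N, or if a joint passes its speed limit or range.

## Working session

There is one attempt and no reset: what is moved stays moved. The work goes in short steps, Python scripts to look and compute and a tool call to move; the robot and the scene stay as the last step left them, time stands still between calls to the robot, and variables do not carry over. Pictures are saved under pics/ and viewed, about 8 in all and at most 12, crops included, and the job is handed in when it is done.

Besides the shell and the picture viewer there is one more tool, called after "Call:" by a JSON object that holds its "fn" and its "kwargs". drive_tool: Moves the arm, as the interface text tells. Its arguments: {"type":"object","properties":{"commands":{"type":"array"},"newtons":{"type":"number"}},"required":["commands"]}

```bash
mkdir -p pics
cat > h.py <<'E'
from bench import arm
import numpy as np, cv2
def ray(cam,px):
    c=arm.calibration(cam);K=np.array(c["K"]);V=np.array(c["view"])
    d=np.linalg.solve(K,[px[0],px[1],1]);d=np.array([d[0],-d[1],-d[2]])
    R=V[:3,:3];return -R.T@V[:3,3],R.T@d
def at(cam,px,z):
    o,d=ray(cam,px);return o+d*(z-o[2])/d[2]
def proj(cam,P):
    c=arm.calibration(cam);K=np.array(c["K"]);V=np.array(c["view"])
    p=(V[:3,:3]@np.array(P).T).T+V[:3,3];p=p*[1,-1,-1];q=p@K.T;return q[:,:2]/q[:,2:]
E
python3 - <<'E'
from h import *
np.set_printoptions(precision=4,suppress=True)
print(arm.calibration("top").keys())
for c in("top","side"):
    im=arm.grab_frame(c);cv2.imwrite(f"pics/{c}0.png",im[:,:,::-1])
    for l,z in(("carrier",.039),("push_lip",.054),("clip_pin",.085),("clip_pivot",.049),("track",0),("home",.032)):
        for d in arm.spot_point(c,l)[:3]:print(c,l,d["conf"],np.array(d["location"]),at(c,d["location"],z))
print(arm.observe())
E
```

```text
dict_keys(['K', 'view'])
top carrier 0.75 [157.1 186.2] [0.6262 0.3628 0.039 ]
top carrier 0.74 [192.4 378.5] [0.2779 0.2904 0.039 ]
top carrier 0.71 [307.7 216.1] [0.5693 0.0848 0.039 ]
top push_lip 0.8 [271.2 207.1] [0.5835 0.1512 0.054 ]
top push_lip 0.75 [134.  156.4] [0.6788 0.403  0.054 ]
top push_lip 0.72 [232.9 359.6] [0.3113 0.2174 0.054 ]
top clip_pin 0.53 [360.6 190.6] [ 0.607  -0.0093  0.085 ]
top clip_pin 0.2 [407.7 326.6] [ 0.3673 -0.0871  0.085 ]
top clip_pivot 0.89 [384.8 196.1] [ 0.6043 -0.0568  0.049 ]
top clip_pivot 0.25 [247.1 276.5] [0.4578 0.1943 0.049 ]
top track 0.83 [336.4 226.9] [0.5549 0.0303 0.    ]
top home 0.43 [309.2 216.7] [0.5693 0.082  0.032 ]
side carrier 0.94 [331.7 173.1] [0.6213 0.3091 0.039 ]
side carrier 0.85 [348.6 242.9] [0.5664 0.0768 0.039 ]
side carrier 0.77 [176.  219.8] [0.2814 0.2575 0.039 ]
side push_lip 0.71 [343.2 152. ] [0.6677 0.3597 0.054 ]
side push_lip 0.65 [199.2 233.3] [0.3145 0.1804 0.054 ]
side push_lip 0.62 [340.3 211. ] [0.5805 0.1548 0.054 ]
side clip_pin 0.75 [393.7 247.1] [ 0.6112 -0.0114  0.085 ]
side clip_pin 0.42 [261.1 270.7] [0.3872 0.0091 0.085 ]
side clip_pivot 0.93 [400.  282.8] [ 0.6022 -0.0601  0.049 ]
side track 0.67 [352.1 280. ] [0.5517 0.0214 0.    ]
side home 0.61 [364.4 303.2] [ 0.5359 -0.0676  0.032 ]
{'time': 0.7, 'joint_pos': array([-1.3023,  0.0522,  1.4007,  0.    ,  1.6886, -0.0703]), 'qvel': array([ 0.0023, -0.0022, -0.001 ,  0.0003, -0.0009, -0.0005]), 'effort': array([ -0.003 , -38.1455, -36.0255,  -0.0003,   0.0002,  -0.    ]), 'ee_pos': array([ 0.1745, -0.4952,  0.2314]), 'ee_rot': array([ 0.1192, -0.6969,  0.697 , -0.1192]), 'ft_force': array([-0.3863, -0.2054, -0.4431]), 'torque': array([ 0.0181, -0.0232, -0.0104]), 'grip_width': 0.08519527725259092}
```

View pics/top0.png

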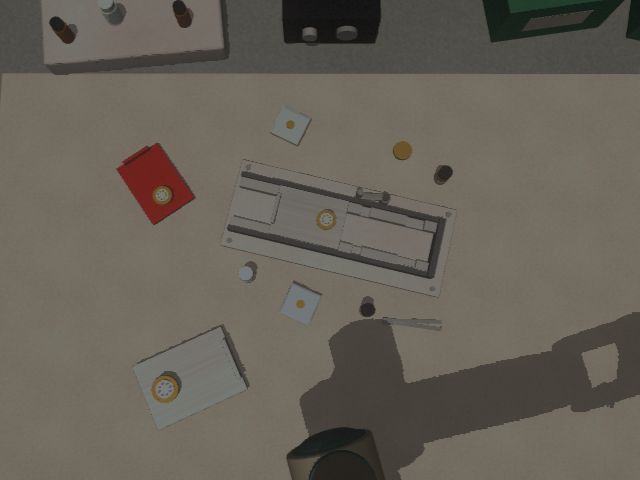

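View pics/side0.png

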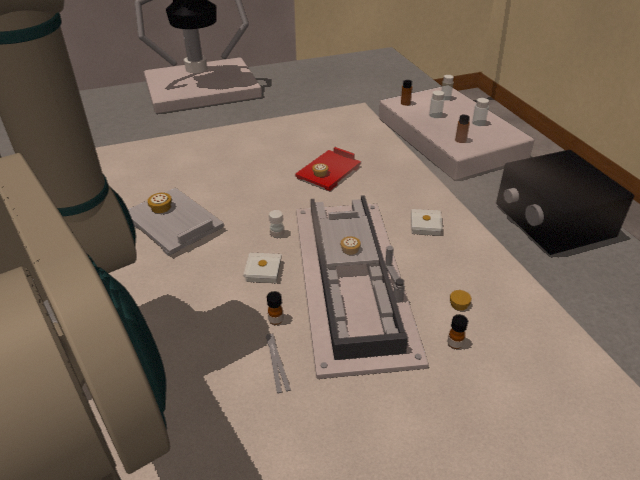

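The top view shows the track running along columns 222–456, rows 160–296. The carrier is the grey plate on the rails with its mount at (327,219). The clip is folded at (372,194). The red plate and the larger grey plate at (190,375) are decoys.

```bash
cat > t.py <<'E'
from h import *
from scipy.spatial.transform import Rotation as Ro
np.set_printoptions(precision=4,suppress=True)
c=np.array([at("top",p,.012)[:2] for p in((242,160),(456,209),(439,296),(222,244))])
loc=np.array([[-.21,.085],[.21,.085],[.21,-.085],[-.21,-.085]])
a=(c-c.mean(0));th=np.arctan2((loc[:,0]*a[:,1]-loc[:,1]*a[:,0]).sum(),(loc*a).sum())
R=np.array([[np.cos(th),-np.sin(th)],[np.sin(th),np.cos(th)]]);T=c.mean(0)
W=lambda x,y:T+R@[x,y]
L=lambda p:R.T@(np.array(p)[:2]-T)
E
python3 - <<'E'
from t import *
print("th",np.degrees(th),T,c-(loc@R.T+T))
for n,p in(("pivot",(.6043,-.0568)),("pivS",(.6022,-.0601)),("trk",(.5549,.0303)),("car",(.5693,.0848)),("carS",(.5664,.0768)),("lip",(.5835,.1512)),("lipS",(.5805,.1548)),("pin",(.607,-.0093)),("pinS",(.6112,-.0114))):print(n,L(p))
print("mount top",L(at("top",(327,219),.065)),"carrier front edge",L(at("top",(343,224),.047)))
print("tool axes\n",Ro.from_quat(arm.observe()["ee_rot"]).as_matrix())
print("x dir",R[:,0],"start",W(-.165,0))
E
```

```text
th -103.43452643991866 [0.5533 0.0251] [[-0.0021  0.    ]
 [-0.0007  0.0028]
 [ 0.0007  0.0009]
 [ 0.0021 -0.0038]]
pivot [0.0678 0.0686]
pivS [0.0715 0.0673]
trk [-0.0055  0.0003]
car [-0.0618  0.0016]
carS [-0.0534  0.0007]
lip [-0.1297  0.    ]
lipS [-0.1325 -0.0037]
pin [0.0209 0.0602]
pinS [0.022  0.0647]
mount top [-0.0259  0.0001] carrier front edge [0.0046 0.0008]
tool axes
 [[-0.9432  0.0001  0.3323]
 [-0.3323 -0.0002 -0.9432]
 [ 0.     -1.      0.0002]]
x dir [-0.2323 -0.9726] start [0.5917 0.1855]
```

Call:
{"fn": "drive_tool", "kwargs": {"commands": [{"jaw": 1,"travel": [0.021,0.034,0],"dr": [0,0,3]},{"jaw": 1,"travel": [0.042,0.068,0],"dr": [0,0,6]},{"jaw": 1,"travel": [0.063,0.102,0],"dr": [0,0,9]},{"jaw": 1,"travel": [0.084,0.136,0],"dr": [0,0,12]},{"jaw": 1,"travel": [0.105,0.17,0],"dr": [0,0,15]},{"jaw": 1,"travel": [0.126,0.204,0],"dr": [0,0,18]},{"jaw": 1,"travel": [0.147,0.238,0],"dr": [0,0,21]},{"jaw": 1,"travel": [0.168,0.272,0],"dr": [0,0,24]},{"jaw": 1,"travel": [0.189,0.306,0],"dr": [0,0,27]},{"jaw": 1,"travel": [0.21,0.34,0],"dr": [0,0,30]}]}}

```text
time: 1.7
ee_pos: [0.3851, -0.1537, 0.2316]
ee_rot: [0.296, -0.642, 0.642, -0.296]
ft_force: [-0.1, -1.0, -0.1]
grip_width: 0.0
```

Call:
{"fn": "drive_tool", "kwargs": {"commands": [{"jaw": 1,"travel": [0.021,0.034,0],"dr": [0,0,3]},{"jaw": 1,"travel": [0.042,0.068,0],"dr": [0,0,6]},{"jaw": 1,"travel": [0.063,0.102,0],"dr": [0,0,9]},{"jaw": 1,"travel": [0.084,0.136,0],"dr": [0,0,12]},{"jaw": 1,"travel": [0.105,0.17,0],"dr": [0,0,15]},{"jaw": 1,"travel": [0.126,0.204,0],"dr": [0,0,18]},{"jaw": 1,"travel": [0.147,0.238,0],"dr": [0,0,21]},{"jaw": 1,"travel": [0.168,0.272,0],"dr": [0,0,24]},{"jaw": 1,"travel": [0.189,0.306,0],"dr": [0,0,27]},{"jaw": 1,"travel": [0.207,0.341,0],"dr": [0,0,27.2]}]}}

```text
time: 2.7
ee_pos: [0.5923, 0.1873, 0.2311]
ee_rot: [0.439, -0.555, 0.555, -0.439]
ft_force: [0.1, -0.8, 0.2]
grip_width: 0.0002
```

Call:
{"fn": "drive_tool", "kwargs": {"commands": [{"jaw": 1,"travel": [0,0,-0.03],"dr": [0,0,0]},{"jaw": 1,"travel": [0,0,-0.06],"dr": [0,0,0]},{"jaw": 1,"travel": [0,0,-0.09],"dr": [0,0,0]},{"jaw": 1,"travel": [0,0,-0.11],"dr": [0,0,0]},{"jaw": 1,"travel": [0,0,-0.11],"dr": [0,0,0]},{"jaw": 1,"travel": [0,0,-0.11],"dr": [0,0,0]}]}}

```text
time: 3.3
ee_pos: [0.5917, 0.1859, 0.122]
ee_rot: [0.438, -0.555, 0.555, -0.438]
ft_force: [-0.3, -0.6, 1.1]
grip_width: -0.0002
```

Run:
```python
from t import *
s=arm.observe();print(s["time"],s["ee_pos"],L(s["ee_pos"]),s["grip_width"],s["ft_force"],s["joint_pos"]);print(Ro.from_quat(s["ee_rot"]).as_matrix())
im=[cv2.cvtColor(arm.grab_frame(n),cv2.COLOR_RGB2BGR) for n in("wrist","side")]
im=np.hstack([cv2.resize(im[0],(400,300)),cv2.resize(im[1][140:380,220:540],(400,300))])
cv2.imwrite("pics/w1.png",im)
for l,z in(("carrier",.039),("push_lip",.054)):
  for d in arm.spot_point("wrist",l)[:2]:print(l,d,L(at("wrist",d["location"],z)))
```

```text
3.3 [0.5917 0.1859 0.122 ] [-0.1653 -0.0001] -0.00017679347928799586 [-0.2662 -0.5714  1.0569] [ 0.2449  0.3747  1.2493 -0.      1.5172  0.4785]
[[-0.2316  0.0003  0.9728]
 [-0.9728  0.0001 -0.2316]
 [-0.0001 -1.      0.0003]]
carrier {'location': [322.0, 377.3], 'conf': 0.71} [-0.0552  0.0012]
```

View pics/w1.png

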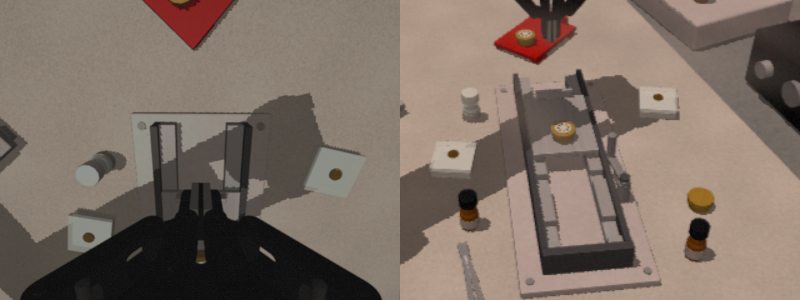

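Run:
```python
from t import *
for r in(302,308):
  for z in (.039,.047,.061):print(r,z,L(at("wrist",(272,r),z)),L(at("wrist",(368,r),z)))
```

```text
302 0.039 [-0.1241 -0.0366] [-0.124   0.0355]
302 0.047 [-0.1284 -0.0353] [-0.1284  0.0343]
302 0.061 [-0.136  -0.0331] [-0.136  0.032]
308 0.039 [-0.119  -0.0368] [-0.1189  0.0358]
308 0.047 [-0.1235 -0.0356] [-0.1235  0.0345]
308 0.061 [-0.1315 -0.0333] [-0.1314  0.0322]
```

Call:
{"fn": "drive_tool", "kwargs": {"commands": [{"jaw": 1,"travel": [0,0,-0.025],"dr": [0,0,0]},{"jaw": 1,"travel": [0,0,-0.05],"dr": [0,0,0]},{"jaw": 1,"travel": [0,0,-0.07],"dr": [0,0,0]},{"jaw": 1,"travel": [0,0,-0.076],"dr": [0,0,0]},{"jaw": 1,"travel": [-0.001,-0.004,-0.076],"dr": [0,0,0]},{"jaw": 1,"travel": [-0.002,-0.008,-0.076],"dr": [0,0,0]},{"jaw": 1,"travel": [-0.003,-0.0117,-0.076],"dr": [0,0,0]},{"jaw": 1,"travel": [-0.0037,-0.0156,-0.076],"dr": [0,0,0]},{"jaw": 1,"travel": [-0.0046,-0.0195,-0.076],"dr": [0,0,0]},{"jaw": 1,"travel": [-0.0056,-0.0233,-0.076],"dr": [0,0,0]}]}}

```text
time: 4.5
ee_pos: [0.586, 0.1622, 0.0457]
ee_rot: [0.438, -0.555, 0.555, -0.438]
ft_force: [-0.1, -0.1, -0.6]
grip_width: 0.0001
```

Call:
{"fn": "drive_tool", "kwargs": {"commands": [{"jaw": 1,"travel": [-0.0009,-0.0039,0],"dr": [0,0,0]},{"jaw": 1,"travel": [-0.0019,-0.0078,0],"dr": [0,0,0]},{"jaw": 1,"travel": [-0.0028,-0.0117,0],"dr": [0,0,0]},{"jaw": 1,"travel": [-0.0037,-0.0156,0],"dr": [0,0,0]},{"jaw": 1,"travel": [-0.0046,-0.0195,0],"dr": [0,0,0]},{"jaw": 1,"travel": [-0.0056,-0.0233,0],"dr": [0,0,0]},{"jaw": 1,"travel": [-0.0065,-0.0272,0],"dr": [0,0,0]},{"jaw": 1,"travel": [-0.0074,-0.0311,0],"dr": [0,0,0]},{"jaw": 1,"travel": [-0.0084,-0.035,0],"dr": [0,0,0]},{"jaw": 1,"travel": [-0.0093,-0.0389,0],"dr": [0,0,0]}]}}

```text
time: 5.5
ee_pos: [0.5765, 0.1233, 0.0453]
ee_rot: [0.438, -0.555, 0.555, -0.438]
ft_force: [-0.8, 1.3, 0.1]
grip_width: -0.0001
```

Run:
```python
from t import *
s=arm.observe();print(s["time"],s["ee_pos"],L(s["ee_pos"]),s["ft_force"])
cv2.imwrite("pics/m.png",np.hstack([cv2.resize(cv2.cvtColor(arm.grab_frame(n),cv2.COLOR_RGB2BGR)[a:b,c:d],(400,300)) for n,a,b,c,d in(("top",110,350,180,500),("side",140,380,220,540))]))
for c in("top","side"):
  for d in arm.spot_point(c,"carrier")[:3]:print(c,d,L(at(c,d["location"],.039)))
```

```text
5.5 [0.5765 0.1233 0.0453] [-0.101  -0.0003] [-0.7596  1.3456  0.1128]
top {'location': [154.1, 184.6], 'conf': 0.93} [-0.3516 -0.0059]
top {'location': [326.3, 221.1], 'conf': 0.76} [-0.0264  0.0003]
top {'location': [190.3, 377.7], 'conf': 0.6} [-0.1981 -0.329 ]
side {'location': [332.0, 171.2], 'conf': 0.83} [-0.2996  0.0017]
side {'location': [175.8, 221.3], 'conf': 0.64} [-0.1581 -0.3184]
side {'location': [352.4, 255.0], 'conf': 0.56} [-0.019   0.0024]
```

View pics/m.png

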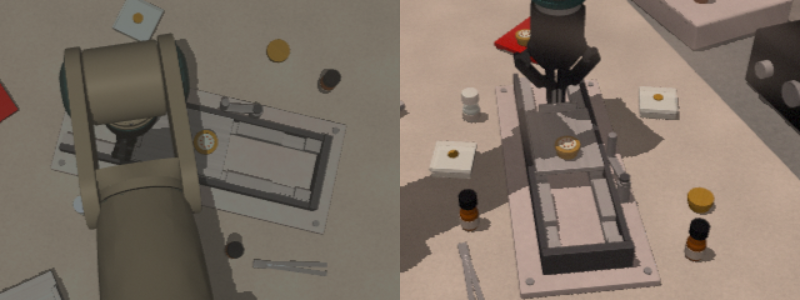

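Call:
{"fn": "drive_tool", "kwargs": {"commands": [{"jaw": 1,"travel": [-0.0007,-0.0029,0],"dr": [0,0,0]},{"jaw": 1,"travel": [-0.0014,-0.0058,0],"dr": [0,0,0]},{"jaw": 1,"travel": [-0.0021,-0.0088,0],"dr": [0,0,0]},{"jaw": 1,"travel": [-0.0028,-0.0117,0],"dr": [0,0,0]},{"jaw": 1,"travel": [-0.0035,-0.0146,0],"dr": [0,0,0]},{"jaw": 1,"travel": [-0.0042,-0.0175,0],"dr": [0,0,0]},{"jaw": 1,"travel": [-0.0049,-0.0204,0],"dr": [0,0,0]},{"jaw": 1,"travel": [-0.0056,-0.0233,0],"dr": [0,0,0]},{"jaw": 1,"travel": [-0.0063,-0.0263,0],"dr": [0,0,0]},{"jaw": 1,"travel": [-0.007,-0.0292,0],"dr": [0,0,0]}]}}

```text
time: 6.7
ee_pos: [0.5695, 0.0942, 0.0453]
ee_rot: [0.438, -0.555, 0.555, -0.438]
ft_force: [-0.4, 0.7, -0.6]
grip_width: 0.0002
```

Call:
{"fn": "drive_tool", "kwargs": {"commands": [{"jaw": 1,"travel": [-0.0007,-0.0029,0],"dr": [0,0,0]},{"jaw": 1,"travel": [-0.0014,-0.0058,0],"dr": [0,0,0]},{"jaw": 1,"travel": [-0.0021,-0.0088,0],"dr": [0,0,0]},{"jaw": 1,"travel": [-0.0028,-0.0117,0],"dr": [0,0,0]},{"jaw": 1,"travel": [-0.0035,-0.0146,0],"dr": [0,0,0]},{"jaw": 1,"travel": [-0.0042,-0.0175,0],"dr": [0,0,0]},{"jaw": 1,"travel": [-0.0049,-0.0204,0],"dr": [0,0,0]},{"jaw": 1,"travel": [-0.0056,-0.0233,0],"dr": [0,0,0]},{"jaw": 1,"travel": [-0.0063,-0.0263,0],"dr": [0,0,0]},{"jaw": 1,"travel": [-0.007,-0.0292,0],"dr": [0,0,0]}]}}

```text
time: 7.7
ee_pos: [0.5626, 0.0649, 0.0453]
ee_rot: [0.438, -0.555, 0.555, -0.438]
ft_force: [0.2, 0.8, -0.8]
grip_width: 0.0001
```

Call:
{"fn": "drive_tool", "kwargs": {"commands": [{"jaw": 1,"travel": [-0.0006,-0.0024,0],"dr": [0,0,0]},{"jaw": 1,"travel": [-0.0012,-0.0049,0],"dr": [0,0,0]},{"jaw": 1,"travel": [-0.0017,-0.0073,0],"dr": [0,0,0]},{"jaw": 1,"travel": [-0.0023,-0.0097,0],"dr": [0,0,0]},{"jaw": 1,"travel": [-0.0029,-0.0122,0],"dr": [0,0,0]},{"jaw": 1,"travel": [-0.0035,-0.0146,0],"dr": [0,0,0]}]}}

```text
time: 8.3
ee_pos: [0.5591, 0.0504, 0.0453]
ee_rot: [0.438, -0.555, 0.555, -0.438]
ft_force: [0.0, -0.2, -0.1]
grip_width: -0.0001
```

Run:
```python
from t import *
s=arm.observe();print(s["time"],s["ee_pos"],L(s["ee_pos"]),s["ft_force"])
cv2.imwrite("pics/m2.png",cv2.resize(cv2.cvtColor(arm.grab_frame("side"),cv2.COLOR_RGB2BGR)[160:400,240:480],(700,600)[::1] if 0 else (600,600)))
```

```text
8.3 [0.5591 0.0504 0.0453] [-0.026  -0.0003] [ 0.0182 -0.2011 -0.096 ]
```

View pics/m2.png

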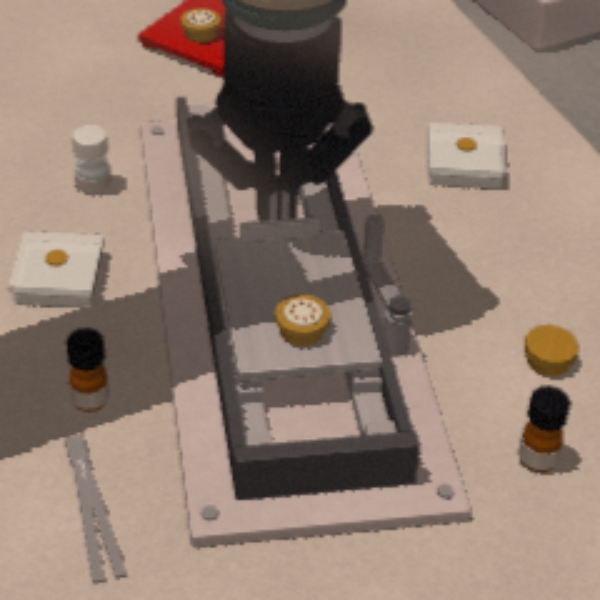

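Call:
{"fn": "drive_tool", "kwargs": {"commands": [{"jaw": 1,"travel": [0.0007,0.0029,0],"dr": [0,0,0]},{"jaw": 1,"travel": [-0.0071,0.0048,0],"dr": [0,0,0]},{"jaw": 1,"travel": [-0.0078,0.0019,0],"dr": [0,0,0]},{"jaw": 1,"travel": [-0.0083,0.0,0],"dr": [0,0,0]},{"jaw": 1,"travel": [-0.0088,-0.002,0],"dr": [0,0,0]},{"jaw": 1,"travel": [-0.0092,-0.0039,0],"dr": [0,0,0]},{"jaw": 1,"travel": [-0.0097,-0.0059,0],"dr": [0,0,0]},{"jaw": 1,"travel": [-0.0102,-0.0078,0],"dr": [0,0,0]},{"jaw": 1,"travel": [-0.0106,-0.0098,0],"dr": [0,0,0]},{"jaw": 1,"travel": [-0.0111,-0.0117,0],"dr": [0,0,0]}]}}

```text
time: 9.35
ee_pos: [0.548, 0.0387, 0.0453]
ee_rot: [0.438, -0.555, 0.555, -0.438]
ft_force: [0.7, 0.7, 0.4]
grip_width: -0.0001
```

Call:
{"fn": "drive_tool", "kwargs": {"commands": [{"jaw": 1,"travel": [-0.0005,-0.002,0],"dr": [0,0,0]},{"jaw": 1,"travel": [-0.0009,-0.0039,0],"dr": [0,0,0]},{"jaw": 1,"travel": [-0.0014,-0.0059,0],"dr": [0,0,0]},{"jaw": 1,"travel": [-0.0018,-0.0078,0],"dr": [0,0,0]},{"jaw": 1,"travel": [-0.0023,-0.0098,0],"dr": [0,0,0]},{"jaw": 1,"travel": [-0.0028,-0.0117,0],"dr": [0,0,0]},{"jaw": 1,"travel": [-0.0032,-0.0137,0],"dr": [0,0,0]},{"jaw": 1,"travel": [-0.0037,-0.0156,0],"dr": [0,0,0]}]}}

```text
time: 10.15
ee_pos: [0.5443, 0.0232, 0.0453]
ee_rot: [0.438, -0.555, 0.555, -0.438]
ft_force: [0.7, 1.5, -0.0]
grip_width: -0.0001
```

Run:
```python
from t import *
s=arm.observe();print(s["time"],s["ee_pos"],L(s["ee_pos"]),s["ft_force"])
```

```text
10.15 [0.5443 0.0232 0.0453] [ 0.0039 -0.0084] [ 0.7325  1.5009 -0.0422]
```

Now at x=4 mm; home is expected at about 14 mm. I'll go slowly from here and watch the force.

Call:
{"fn": "drive_tool", "kwargs": {"commands": [{"jaw": 1,"travel": [-0.0004,-0.0015,0],"dr": [0,0,0]},{"jaw": 1,"travel": [-0.0007,-0.0029,0],"dr": [0,0,0]},{"jaw": 1,"travel": [-0.0011,-0.0044,0],"dr": [0,0,0]},{"jaw": 1,"travel": [-0.0014,-0.0058,0],"dr": [0,0,0]},{"jaw": 1,"travel": [-0.0018,-0.0073,0],"dr": [0,0,0]}]}}

```text
time: 10.65
ee_pos: [0.5425, 0.0159, 0.0453]
ee_rot: [0.438, -0.555, 0.555, -0.438]
ft_force: [-0.0, 0.9, -0.0]
grip_width: 0.0
```

Call:
{"fn": "drive_tool", "kwargs": {"commands": [{"jaw": 1,"travel": [-0.0003,-0.0012,0],"dr": [0,0,0]},{"jaw": 1,"travel": [-0.0006,-0.0024,0],"dr": [0,0,0]}]}}

```text
time: 10.85
ee_pos: [0.5418, 0.0135, 0.0453]
ee_rot: [-0.438, 0.555, -0.555, 0.438]
ft_force: [0.3, 1.6, -0.4]
grip_width: -0.0
```

Call:
{"fn": "drive_tool", "kwargs": {"commands": [{"jaw": 1,"travel": [-0.0003,-0.0012,0],"dr": [0,0,0]},{"jaw": 1,"travel": [-0.0006,-0.0024,0],"dr": [0,0,0]}]}}

```text
time: 11.05
ee_pos: [0.5414, 0.0113, 0.0453]
ee_rot: [-0.438, 0.555, -0.555, 0.439]
ft_force: [3.1, 5.5, -0.9]
grip_width: -0.0002
```

Run:
```python
from t import *
s=arm.observe();print(s["time"],s["ee_pos"],L(s["ee_pos"]),s["ft_force"])
cv2.imwrite("pics/m3.png",cv2.resize(cv2.cvtColor(arm.grab_frame("side"),cv2.COLOR_RGB2BGR)[160:400,240:480],(600,600)))
```

```text
11.05 [0.5414 0.0113 0.0453] [ 0.0161 -0.0084] [ 3.1128  5.4901 -0.8984]
```

View pics/m3.png

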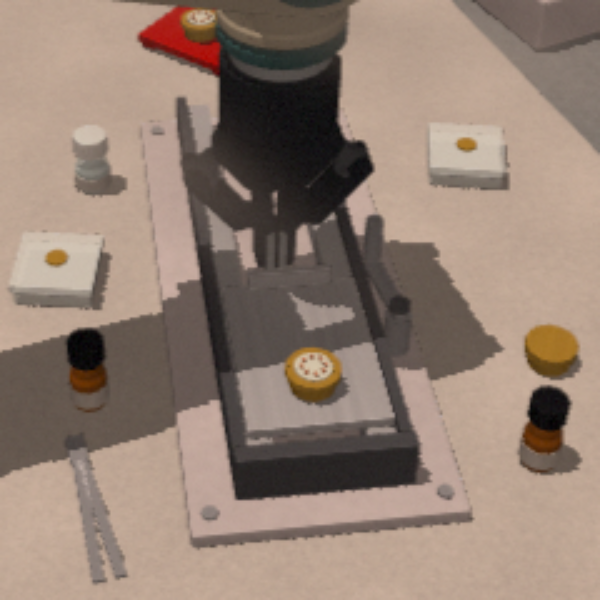

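Call:
{"fn": "drive_tool", "kwargs": {"commands": [{"jaw": 1,"travel": [0.0012,0.005,0],"dr": [0,0,0]},{"jaw": 1,"travel": [0.0035,0.0146,0],"dr": [0,0,0]},{"jaw": 1,"travel": [0.0035,0.0146,0.02],"dr": [0,0,0]},{"jaw": 1,"travel": [0.0035,0.0146,0.05],"dr": [0,0,0]},{"jaw": 1,"travel": [0.0035,0.0146,0.085],"dr": [0,0,0]},{"jaw": 1,"travel": [0.0035,0.0146,0.12],"dr": [0,0,-5]},{"jaw": 1,"travel": [0.02,0.007,0.12],"dr": [0,0,-12]},{"jaw": 1,"travel": [0.05,-0.005,0.12],"dr": [0,0,-20]},{"jaw": 1,"travel": [0.08,-0.018,0.12],"dr": [0,0,-28]},{"jaw": 1,"travel": [0.109,-0.03,0.12],"dr": [0,0,-36]}]}}

```text
time: 12.1
ee_pos: [0.6515, -0.0186, 0.1654]
ee_rot: [0.244, -0.664, 0.664, -0.244]
ft_force: [0.5, -0.8, 0.1]
grip_width: -0.0002
```

Call:
{"fn": "drive_tool", "kwargs": {"commands": [{"jaw": 1,"travel": [0,0,0],"dr": [0,0,-8]},{"jaw": 1,"travel": [0,0,0],"dr": [0,0,-16]},{"jaw": 1,"travel": [0,0,0],"dr": [0,0,-24]},{"jaw": 1,"travel": [0,0,0],"dr": [0,0,-32]},{"jaw": 1,"travel": [0,0,0],"dr": [0,0,-40]},{"jaw": 1,"travel": [0,0,0],"dr": [0,0,-48]},{"jaw": 1,"travel": [0,0,0],"dr": [0,0,-54]},{"jaw": 1,"travel": [0,0,0],"dr": [0,0,-54]},{"jaw": 1,"travel": [0,0,0],"dr": [0,0,-54]}]}}

```text
time: 13.0
ee_pos: [0.6504, -0.0183, 0.1652]
ee_rot: [-0.081, -0.702, 0.702, 0.081]
ft_force: [0.7, 0.9, -0.2]
grip_width: 0.0002
```

Run:
```python
from t import *
s=arm.observe();print(s["time"],s["ee_pos"],L(s["ee_pos"]),s["ft_force"],s["joint_pos"]);print(Ro.from_quat(s["ee_rot"]).as_matrix())
f=[cv2.cvtColor(arm.grab_frame(n),cv2.COLOR_RGB2BGR) for n in("wrist","side")]
cv2.imwrite("pics/m4.png",np.hstack([cv2.resize(f[0],(400,300)),cv2.resize(f[1][190:370,280:520],(400,300))]))
for c in("wrist","side"):
  for l,z in(("clip_pin",.085),("clip_pivot",.049),("carrier",.032),("push_lip",.047)):
    for d in arm.spot_point(c,l)[:2]:print(c,l,d["conf"],d["location"],L(at(c,d["location"],z)),L(at(c,d["location"],z+.007)))
print(proj("side",[[*W(x,y),z] for x,y,z in((.155,-.04,.040),(.155,-.04,.047),(.155,.04,.04),(.155,.04,.047),(.122,0,.058),(.122,0,.065))]))
```

```text
13.0 [ 0.6504 -0.0183  0.1652] [0.0196 0.1045] [ 0.6938  0.9124 -0.1686] [-0.0848  0.4349  1.085  -0.0002  1.6218  1.7165]
[[-0.9736 -0.0002 -0.2284]
 [ 0.2284 -0.0002 -0.9736]
 [ 0.0002 -1.      0.0003]]
wrist clip_pin 0.66 [392.2, 146.9] [0.0646 0.1746] [0.0632 0.1749]
wrist clip_pivot 0.85 [381.9, 277.6] [0.0706 0.0675] [0.0693 0.0707]
wrist carrier 0.75 [396.7, 338.6] [ 0.0918 -0.0036] [0.09   0.0012]
side clip_pin 0.54 [393.9, 241.6] [0.0078 0.0681] [0.0161 0.0658]
side clip_pivot 0.78 [397.7, 281.5] [0.068  0.0642] [0.0752 0.0621]
side clip_pivot 0.67 [278.2, 361.9] [ 0.2104 -0.1408] [ 0.216  -0.1407]
side carrier 0.93 [362.7, 307.2] [0.1027 0.0003] [ 0.1094 -0.0012]
side carrier 0.85 [175.4, 220.5] [-0.1703 -0.3215] [-0.1608 -0.3194]
side push_lip 0.88 [196.2, 233.5] [-0.1048 -0.2754] [-0.0957 -0.2738]
side push_lip 0.86 [345.0, 153.3] [-0.3578  0.0385] [-0.346   0.0366]
[[342.6725 330.4664]
 [342.7484 327.3628]
 [394.1265 325.7324]
 [394.4676 322.6303]
 [365.2768 304.4315]
 [365.4665 301.2588]]
```

View pics/m4.png

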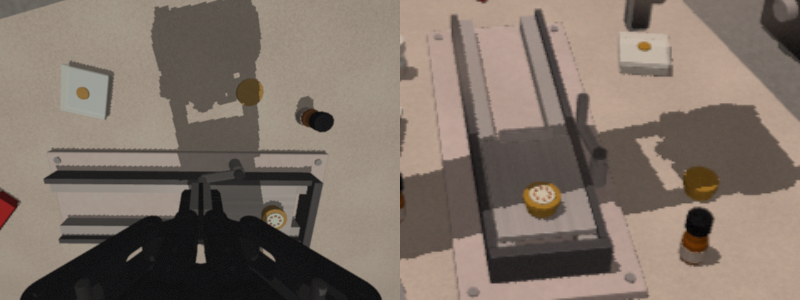

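Run:
```python
from t import *
print("bar tip",L(at("wrist",(325,288),.049)))
for z in(.058,.065):print(z,"mount wrist",L(at("wrist",(438,346),z)),"side",L(at("side",(365.8,305.8),z)))
f=cv2.cvtColor(arm.grab_frame("wrist"),cv2.COLOR_RGB2BGR)[220:400,260:500]
cv2.imwrite("pics/m5.png",cv2.resize(f,(800,600),interpolation=cv2.INTER_CUBIC))
```

```text
bar tip [0.0232 0.0578]
0.058 mount wrist [0.1214 0.0067] side [0.125  0.0003]
0.065 mount wrist [0.1186 0.0117] side [ 0.1317 -0.0012]
```

View pics/m5.png

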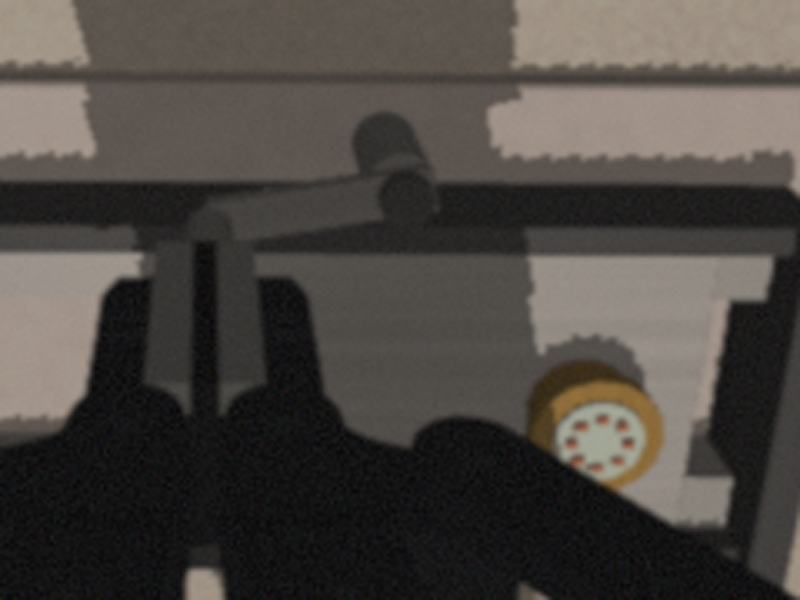

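Run:
```python
from t import *
P=np.array([.0195,.0]) # dummy
def F(a,g=.017):
    return np.array([.07,.068])+.05*np.array([-np.cos(a),-np.sin(a)])-g*np.array([np.sin(a),-np.cos(a)])
cur=np.array([.6504,-.0183])
s0=W(*F(.15,.034));print("to start",s0-cur,F(.15,.034))
def rows(al,base,a0):
    for a in al:print(np.round(a,3),np.round(W(*F(a))-base,4),round(np.degrees(a-a0),1))
    return W(*F(al[-1]))
b=rows([.15],s0,.15)
b=rows(np.linspace(.15,.75,11)[1:],b,.15);print()
b=rows(np.linspace(.75,1.35,11)[1:],b,.75);print()
b=rows(np.linspace(1.35,1.65,7)[1:],b,1.35)
```

```text
to start [-0.0091  0.0064] [0.0155 0.0941]
0.15 [-0.0169  0.0014] 0.0
0.21 [-0.0029  0.0012] 3.4
0.27 [-0.0059  0.0022] 6.9
0.33 [-0.009  0.003] 10.3
0.39 [-0.0121  0.0036] 13.8
0.45 [-0.0152  0.0041] 17.2
0.51 [-0.0184  0.0044] 20.6
0.57 [-0.0216  0.0044] 24.1
0.63 [-0.0247  0.0043] 27.5
0.69 [-0.0279  0.004 ] 30.9
0.75 [-0.031   0.0035] 34.4

0.81 [-0.0031 -0.0007] 3.4
0.87 [-0.0061 -0.0016] 6.9
0.93 [-0.0091 -0.0026] 10.3
0.99 [-0.0121 -0.0038] 13.8
1.05 [-0.0149 -0.0052] 17.2
1.11 [-0.0176 -0.0068] 20.6
1.17 [-0.0203 -0.0085] 24.1
1.23 [-0.0228 -0.0104] 27.5
1.29 [-0.0253 -0.0125] 30.9
1.35 [-0.0276 -0.0146] 34.4

1.4 [-0.0018 -0.0019] 2.9
1.45 [-0.0035 -0.0039] 5.7
1.5 [-0.0051 -0.006 ] 8.6
1.55 [-0.0067 -0.0082] 11.5
1.6 [-0.0081 -0.0104] 14.3
1.65 [-0.0093 -0.0127] 17.2
```

Call:
{"fn": "drive_tool", "kwargs": {"commands": [{"jaw": 1,"travel": [-0.009,0.0065,-0.03],"dr": [0,0,4]},{"jaw": 1,"travel": [-0.009,0.0065,-0.065],"dr": [0,0,8.6]},{"jaw": 1,"travel": [-0.009,0.0065,-0.09],"dr": [0,0,8.6]},{"jaw": 1,"travel": [-0.009,0.0065,-0.103],"dr": [0,0,8.6]},{"jaw": 1,"travel": [-0.009,0.0065,-0.103],"dr": [0,0,8.6]},{"jaw": 1,"travel": [-0.013,0.0068,-0.103],"dr": [0,0,8.6]},{"jaw": 1,"travel": [-0.017,0.0071,-0.103],"dr": [0,0,8.6]},{"jaw": 1,"travel": [-0.0215,0.0075,-0.103],"dr": [0,0,8.6]},{"jaw": 1,"travel": [-0.026,0.0078,-0.103],"dr": [0,0,8.6]}]}}

```text
time: 14.45
ee_pos: [0.6243, -0.0109, 0.0634]
ee_rot: [-0.03, -0.706, 0.707, 0.029]
ft_force: [0.2, -0.2, 0.5]
grip_width: 0.0002
```

Call:
{"fn": "drive_tool", "kwargs": {"commands": [{"jaw": 1,"travel": [-0.0029,0.0012,0],"dr": [0,0,3.4]},{"jaw": 1,"travel": [-0.0059,0.0022,0],"dr": [0,0,6.9]},{"jaw": 1,"travel": [-0.009,0.003,0],"dr": [0,0,10.3]},{"jaw": 1,"travel": [-0.0121,0.0036,0],"dr": [0,0,13.8]},{"jaw": 1,"travel": [-0.0152,0.0041,0],"dr": [0,0,17.2]},{"jaw": 1,"travel": [-0.0184,0.0044,0],"dr": [0,0,20.6]},{"jaw": 1,"travel": [-0.0216,0.0044,0],"dr": [0,0,24.1]},{"jaw": 1,"travel": [-0.0247,0.0043,0],"dr": [0,0,27.5]},{"jaw": 1,"travel": [-0.0279,0.004,0],"dr": [0,0,30.9]},{"jaw": 1,"travel": [-0.031,0.0035,0],"dr": [0,0,34.4]}]}}

```text
time: 15.45
ee_pos: [0.5932, -0.0073, 0.0629]
ee_rot: [0.181, -0.683, 0.683, -0.182]
ft_force: [1.5, 1.7, 0.4]
grip_width: 0.0001
```

Run:
```python
from t import *
s=arm.observe();print(s["time"],s["ee_pos"],L(s["ee_pos"]),s["ft_force"])
cv2.imwrite("pics/m6.png",cv2.resize(cv2.cvtColor(arm.grab_frame("side"),cv2.COLOR_RGB2BGR)[160:370,260:540],(800,600)))
```

```text
15.45 [ 0.5932 -0.0073  0.0629] [0.0222 0.0463] [1.4918 1.669  0.3534]
```

View pics/m6.png

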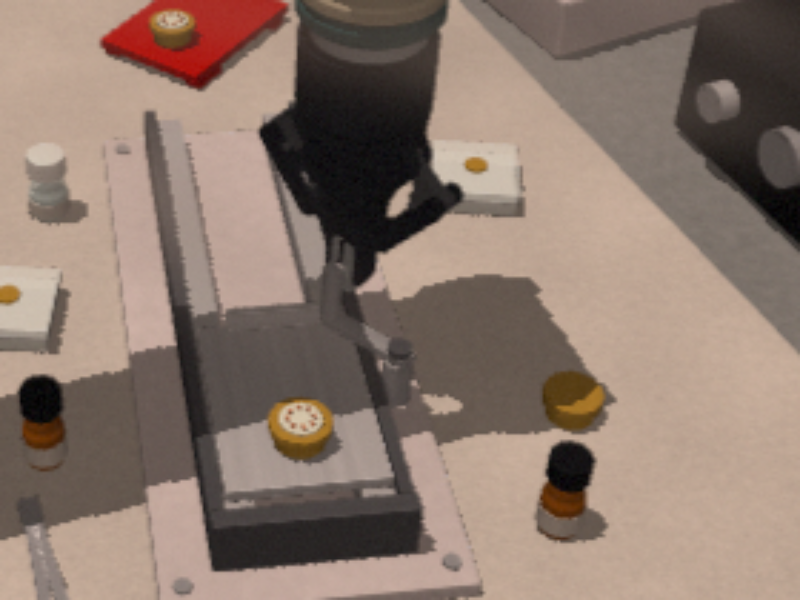

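The fingertip is pushing the pin, and the bar has swung in over the guide above the carrier. I'll continue the arc.

Call:
{"fn": "drive_tool", "kwargs": {"commands": [{"jaw": 1,"travel": [-0.0031,-0.0007,0],"dr": [0,0,3.4]},{"jaw": 1,"travel": [-0.0061,-0.0016,0],"dr": [0,0,6.9]},{"jaw": 1,"travel": [-0.0091,-0.0026,0],"dr": [0,0,10.3]},{"jaw": 1,"travel": [-0.0121,-0.0038,0],"dr": [0,0,13.8]},{"jaw": 1,"travel": [-0.0149,-0.0052,0],"dr": [0,0,17.2]},{"jaw": 1,"travel": [-0.0176,-0.0068,0],"dr": [0,0,20.6]},{"jaw": 1,"travel": [-0.0203,-0.0085,0],"dr": [0,0,24.1]},{"jaw": 1,"travel": [-0.0228,-0.0104,0],"dr": [0,0,27.5]},{"jaw": 1,"travel": [-0.0253,-0.0125,0],"dr": [0,0,30.9]},{"jaw": 1,"travel": [-0.0276,-0.0146,0],"dr": [0,0,34.4]}]}}

```text
time: 16.5
ee_pos: [0.5656, -0.022, 0.0627]
ee_rot: [0.375, -0.599, 0.599, -0.375]
ft_force: [1.0, 1.0, -0.6]
grip_width: 0.0002
```

Call:
{"fn": "drive_tool", "kwargs": {"commands": [{"jaw": 1,"travel": [-0.0018,-0.0019,0],"dr": [0,0,2.9]},{"jaw": 1,"travel": [-0.0035,-0.0039,0],"dr": [0,0,5.7]},{"jaw": 1,"travel": [-0.0051,-0.006,0],"dr": [0,0,8.6]},{"jaw": 1,"travel": [-0.0067,-0.0082,0],"dr": [0,0,11.5]},{"jaw": 1,"travel": [-0.0073,-0.0093,0],"dr": [0,0,12.9]}]}}

```text
time: 17.0
ee_pos: [0.5583, -0.0314, 0.0627]
ee_rot: [0.44, -0.554, 0.554, -0.44]
ft_force: [0.1, 0.6, 0.1]
grip_width: -0.0001
```

Call:
{"fn": "drive_tool", "kwargs": {"commands": [{"jaw": 1,"travel": [-0.0004,-0.0011,0],"dr": [0,0,0]},{"jaw": 1,"travel": [-0.0006,-0.002,0],"dr": [0,0,0]}]}}

```text
time: 17.2
ee_pos: [0.558, -0.0327, 0.0626]
ee_rot: [-0.439, 0.554, -0.554, 0.44]
ft_force: [-0.0, 5.7, 1.7]
grip_width: -0.0
```

The force rose to about 6 N at the clip's end stop. Withdrawing now: back along −x first, then up and away.

Call:
{"fn": "drive_tool", "kwargs": {"commands": [{"jaw": 1,"travel": [0.001,0.005,0],"dr": [0,0,0]},{"jaw": 1,"travel": [0.003,0.012,0],"dr": [0,0,0]},{"jaw": 1,"travel": [0.003,0.012,0.03],"dr": [0,0,0]},{"jaw": 1,"travel": [0.003,0.012,0.07],"dr": [0,0,0]},{"jaw": 1,"travel": [0.003,0.012,0.11],"dr": [0,0,0]},{"jaw": 1,"travel": [0.003,0.012,0.15],"dr": [0,0,0]},{"jaw": 1,"travel": [-0.02,-0.03,0.17],"dr": [0,0,0]},{"jaw": 1,"travel": [-0.045,-0.07,0.17],"dr": [0,0,0]},{"jaw": 1,"travel": [-0.07,-0.11,0.17],"dr": [0,0,0]},{"jaw": 1,"travel": [-0.095,-0.15,0.17],"dr": [0,0,0]}]}}

```text
time: 18.2
ee_pos: [0.4619, -0.1844, 0.2325]
ee_rot: [0.44, -0.553, 0.554, -0.44]
ft_force: [0.3, -0.9, -0.3]
grip_width: -0.0001
```

Call:
{"fn": "drive_tool", "kwargs": {"commands": [{"jaw": 1,"travel": [-0.025,-0.04,0],"dr": [0,0,0]},{"jaw": 1,"travel": [-0.05,-0.08,0],"dr": [0,0,0]},{"jaw": 1,"travel": [-0.075,-0.12,0],"dr": [0,0,0]},{"jaw": 1,"travel": [-0.1,-0.16,0],"dr": [0,0,0]},{"jaw": 1,"travel": [-0.125,-0.2,0],"dr": [0,0,0]},{"jaw": 1,"travel": [-0.125,-0.2,0],"dr": [0,0,0]},{"jaw": 1,"travel": [-0.125,-0.2,0],"dr": [0,0,0]}]}}

```text
time: 18.9
ee_pos: [0.3375, -0.3838, 0.2321]
ee_rot: [-0.439, 0.554, -0.554, 0.439]
ft_force: [0.9, 0.6, -0.7]
grip_width: 0.0001
```

Run:
```python
from t import *
s=arm.observe();print(s["time"],s["ee_pos"],s["ft_force"])
cv2.imwrite("pics/m7.png",np.hstack([cv2.resize(cv2.cvtColor(arm.grab_frame(n),cv2.COLOR_RGB2BGR)[a:b,c:d],(400,300),interpolation=cv2.INTER_CUBIC) for n,a,b,c,d in(("top",110,350,180,500),("side",180,390,240,520))]))
for c in("top","side"):
  for l,z in(("clip_pin",.085),("carrier",.032),("push_lip",.047)):
    for d in arm.spot_point(c,l)[:3]:
      p=L(at(c,d["location"],z))
      if abs(p[1])<.09 and abs(p[0])<.21:print(c,l,d["conf"],p,L(at(c,d["location"],z+.007)))
for l in("vial_a","vial_c","box_a","spare_mount","tweezers"):
  print(l,[d["location"] for d in arm.find_in("top",l)][:3])
```

```text
18.9 [ 0.3375 -0.3838  0.2321] [ 0.9194  0.622  -0.6964]
top clip_pin 0.54 [ 0.0828 -0.0093] [ 0.0822 -0.0105]
top clip_pin 0.52 [0.068  0.0174] [0.0674 0.0161]
top carrier 0.84 [ 0.0913 -0.0002] [ 0.0907 -0.0014]
top push_lip 0.98 [0.0221 0.0019] [0.0219 0.0007]
side clip_pin 0.9 [0.0726 0.0233] [0.0801 0.0215]
side carrier 0.71 [ 0.0987 -0.0018] [ 0.1053 -0.0032]
side push_lip 0.92 [ 0.0298 -0.003 ] [ 0.0374 -0.0044]
vial_a [[245.9, 270.9], [366.1, 312.1], [400.4, 151.3]]
vial_c [[245.9, 270.9], [366.1, 312.1], [400.4, 151.3]]
box_a [[302.0, 303.7], [288.8, 122.8]]
spare_mount [[398.9, 151.9]]
tweezers [[412.6, 320.0]]
```

View pics/m7.png

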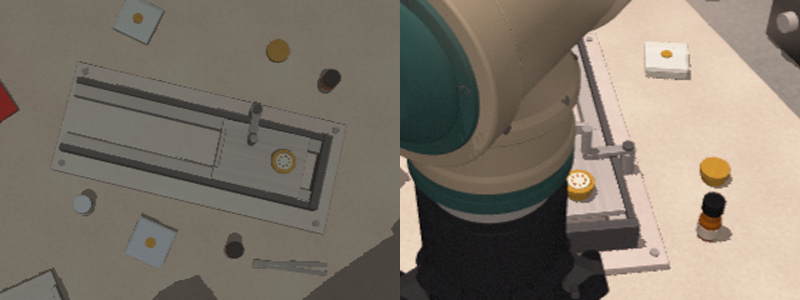

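```bash
python3 -c "from bench import arm;print(arm.job_done())"
```

```text
the job is handed in; nothing more can be done
None
```

The carrier is in its notches and the clip is swung right across over it. I handed the job in at about 19 s on the robot's clock, with the hand clear.

**What I did:** with the gripper shut, I pushed the carrier by its lip along the rails, at 20 mm/s or less over the last 40 mm. It stopped dead at about 6 N. I then pushed the clip's pin round its arc until it met its end stop, also at about 6 N, and withdrew backwards and up.

**Last checks:**
- **Carrier position:** the top camera puts it at track x ≈ 91 mm, against 90 mm for home. The side camera reads 99 mm, but the arm was partly in its view.
- **Carrier dropped home:** I had no direct height measurement. It rests on the dead stop and on the wrist and side views of the brass mount, which agree better at the dropped height than at the raised one. The clip bar also passed over without striking.
- **Clip:** the pin is at about track (68–73, 17–23) mm, against (70, 18) for straight across. The top camera also gave a second, false pin reading at (83, −9), which the picture does not support.
- **Bystanders:** in the final pictures none of the vials, boxes, spare mount or tweezers appears to have moved. The finder did not report vial_b in the top view, but the picture shows it in place.
- **Forces:** readings, taken only at the end of each move, never passed about 6.5 N.

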